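# Hang the temperature probe in the eyelet over the beaker

## Robot

A 7-joint arm with a two-finger parallel gripper is mounted at the origin on a cart in front of the work surface, level with it; the furniture and walls round the work are solid. World frame = base frame: x ahead of the robot, y to its left, z up, the work surface at z = 0. Lengths are in m, angles in rad, forces in N, time in s.
With the tool pointing down it reaches from about 0.4 to 0.85 m from the base axis. Payload 4.5 kg.
Tool frame: the origin (TCP) lies midway between the tips of the shut fingers; the grasp point (between the pads) lies 19 mm behind it; z points along the fingers, y is the line along which they close (so a half turn about z gives the same grasp; the last joint's range is limited). The gripper opens to 88 mm and grips with 3 to 60 N. Pads are 18 mm wide; open, the fingers measure 123 mm over their backs; the gripper's body (75 mm by 187 mm) begins 45 mm behind the grasp point.
Start: joints at [1.344, 0.689, -0.195, 1.565, 0.157, 0.902, -0.215], TCP at [0.161, -0.604, 0.239] pointing down, gripper open.
Joint ranges: [-3.01, 3.01], [-0.46, 2.08], [-1.47, 1.51], [0.13, 2.56], [-1, 4.14], [0.04, 2.09], [-2.66, 2.66]. Speed limits (rad/s): [2.57, 2.57, 3.14, 3.14, 3.14, 3.14, 3.14].

## Interface

Orientations are given as a unit quaternion [x, y, z, w].
In Python, from plant import * gives the robot as it stands.
- The arm moves only by the tool send_rows, never from a script. Its argument "targets" is a list of rows, each a list of 2 entries, a list of its own where there are three numbers: the shift along the tool's x, y, z in units of 0.3 m (1.0 is 0.3 m), then the turn, a rotation vector about the tool's x, y, z in units of pi rad (1.0 is pi rad). A call has 1 to 12 rows; each row is the pose to reach, as a shift and turn from the pose commanded when the call began, along the tool's axes at that moment, turning the shorter way round; what a row does not reach only later rows make up. A row lasts 1/8 s, in which the tool goes at most 62.5 mm and 10.7 degrees, less where a joint would pass 70% of its speed; a pose out of reach is approached as far as the arm can. A call with a number of a shift or a turn outside -1 to 1 is refused whole. A call with a gripper value outside its range is refused whole. "fingers" is the opening, from 0 (shut) to 1 (fully open), set as the call begins (left out, the last holds). The fingers move at their own pace and stop on an object; "newtons" is the grip in N (left out, the last holds). Time passes only in rows, so rows that repeat a pose let the fingers close. It gives the time, the measured TCP pose, the force, the opening and the grip force at its end, in the units of the state.
- get_state(): the state, without advancing time (a new reading comes with each control period).
- snapshot(name): name is "scene" or "top"; returns a dict with "img" (400x640x3 uint8, blue, green, red), "fx", "fy", "cx", "cy" (pixels), "cam_to_world" (4x4, takes a point from camera to world coordinates). Camera axes: x right, y down, z forward; pixel columns grow to the right and rows downward; lengths in m; the calibration is good to about 2 mm. A picture is of the moment at which its call begins. There is no depth.
- finish_job(): hands the job in; it is judged then, once.
The state is a dict: "clock": time; "q": joint angles; "qd": joint speeds; "joint_torque": joint torques, N m; "tool_pos": TCP position; "eef_rot": TCP orientation; "contact_force": force on the tool from outside, world axes, zero at the start; "moment": the same for the moment, N m; "opening": opening from 0.0 (shut) to 1.0 (fully open); "finger_force": force on a finger pad.
Only numpy, scipy, OpenCV 4.12 (cv2) and the standard library are available. Lean on these libraries where they do the work, as an engineer would, in place of code of your own. Each camera call takes 0.05 s, during which the arm holds its last target. There are 200 camera calls.

## Task

Take the temperature probe (the one with the tall cylindrical head) out of the rack, lower its shaft through the eyelet of the holder so that it dips into the beaker below, and let go once its collar sits flat on the eyelet. Do not drop it or knock the beaker about, and leave the short sampler with the ball-shaped knob in the rack.

Things in the scene. Friction and masses are not known exactly. Their poses are not given: they have to be found in the camera images.
- probe: temperature probe, upright in one of two holes (90 mm apart) of an aluminium rack at the left, top 120 mm above the bench. Origin: on its axis at the underside of its black collar (40 mm wide, 5 thick, rests on the rack); z up. Steel shaft 8 mm thick reaches 95 mm below the origin. Black cylindrical head 24 mm wide, 5 to 56 mm above the origin: grip it from above. About 90 g, round: yaw is free.
- eyelet (a point): centre of the eyelet's top face: level steel ring, hole 28 mm, outside 46 mm, 10 mm thick, top 130 mm above the bench, on a fixed holder at the right. z up; x points along its arm to the post, 66 mm away, whose clamp rises 2 mm above the ring: nothing of the holder is higher. Mind the fixed pot on its hotplate, 0.4 m high, behind the middle of the bench: its front is 0.58 m ahead of the robot.
- beaker: loose empty glass beaker, 73 mm wide and 91 mm high, open, standing on the bench beneath the eyelet. Origin: centre of its underside, z up.
- sampler: short sampler in the other hole of the rack, to be left there: the same collar, a steel shaft of only 55 mm and a black ball knob 30 mm in diameter whose top is 33 mm above the origin. Origin: on its axis at the underside of its collar, z up.

How it is judged:
By the outcome, as a careful person would: the job done as asked, in the order asked, and still so for the second after the job is handed in, with the robot touching nothing.
It also fails if it takes over 45 s, if anything falls off the work surface, if the arm or the gripper's body presses on something with over 40 N, if the wrist force passes 120 N, or if a joint passes its speed limit or range.

## Working session

There is one attempt and no reset: what is moved stays moved. The work goes in short steps, Python scripts to look and compute and a tool call to move; the robot and the scene stay as the last step left them, time stands still between calls to the robot, and variables do not carry over. Pictures are saved under pics/ and viewed, at most 10 in all, crops included, and the job is handed in when it is done.

Besides the shell and the picture viewer there is one more tool, called after "Request:" in YAML: its name, and indented under it one key for each argument. send_rows: Moves the arm, as the interface text tells. Its arguments: {"type":"object","properties":{"targets":{"type":"array"},"fingers":{"type":"number"},"newtons":{"type":"number"}},"required":["targets"]}

```bash
mkdir -p pics; ls; python3 - <<'E'
from plant import *
import cv2,numpy as np,pickle
s=get_state();print({k:np.round(v,3) for k,v in s.items()})
for n in("scene","top"):
    d=snapshot(n);cv2.imwrite(f"pics/{n}0.png",d["img"]);pickle.dump(d,open(n+".pkl","wb"))
    print(n,d["fx"],d["fy"],d["cx"],d["cy"],np.round(d["cam_to_world"],3))
E
```

```text
pics
{'clock': np.float64(0.0), 'q': array([ 1.344,  0.69 , -0.195,  1.566,  0.157,  0.902, -0.215]), 'qd': array([-0.001, -0.002, -0.   , -0.001,  0.   , -0.   , -0.001]), 'joint_torque': array([-0.0000e+00, -5.2756e+01, -1.2670e+00, -1.5343e+01, -5.3000e-02,
        7.0000e-03,  0.0000e+00]), 'tool_pos': array([ 0.161, -0.603,  0.238]), 'eef_rot': array([ 0.992,  0.13 , -0.   , -0.001]), 'contact_force': array([-0.311, -0.139, -0.482]), 'moment': array([-0.023,  0.009, -0.009]), 'finger_force': np.float64(0.0), 'opening': np.float64(1.0)}
scene 437.27825377818436 437.27825377818436 317.02212470376 202.23086046941054 [[-0.736 -0.344  0.583 -0.024]
 [-0.677  0.355 -0.645  0.598]
 [ 0.014 -0.87  -0.494  0.541]
 [ 0.     0.     0.     1.   ]]
top 515.2071995212979 515.2071995212979 319.61126659782116 202.87038069016359 [[ 0.046 -0.976  0.212  0.216]
 [-0.999 -0.045  0.007  0.003]
 [ 0.003 -0.212 -0.977  1.268]
 [ 0.     0.     0.     1.   ]]
```

View pics/scene0.png

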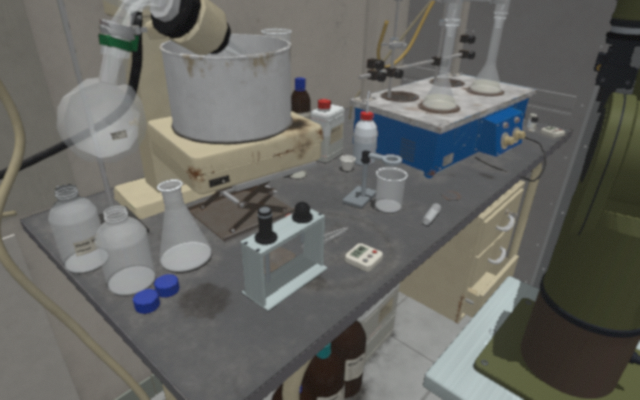

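View pics/top0.png

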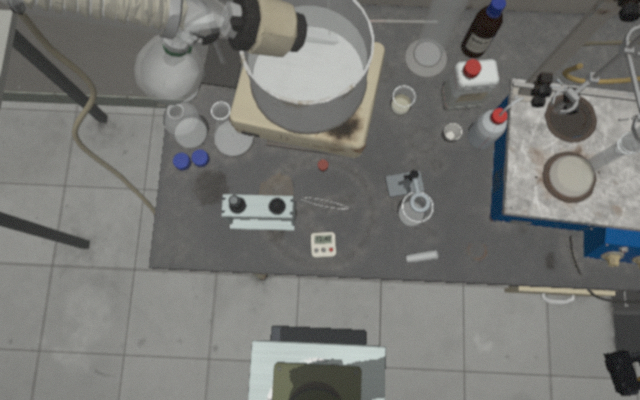

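The probe is at about (236,204) in top and (265,222) in scene. The sampler is at (277,205) and (302,212), and the eyelet and beaker are near (415,205) and (385,160). I'll zoom in on these.

```bash
python3 - <<'E'
import cv2,numpy as np,pickle
s=pickle.load(open("scene.pkl","rb"))["img"];t=pickle.load(open("top.pkl","rb"))["img"]
def c(i,x,y):
    return cv2.resize(i[y:y+75,x:x+100],None,fx=4,fy=4,interpolation=cv2.INTER_CUBIC)
m=np.vstack([np.hstack([c(s,230,195),c(s,330,140)]),np.hstack([c(t,210,170),c(t,370,160)])])
cv2.imwrite("pics/m0.png",m)
E
```

```text
(no output)
```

View pics/m0.png

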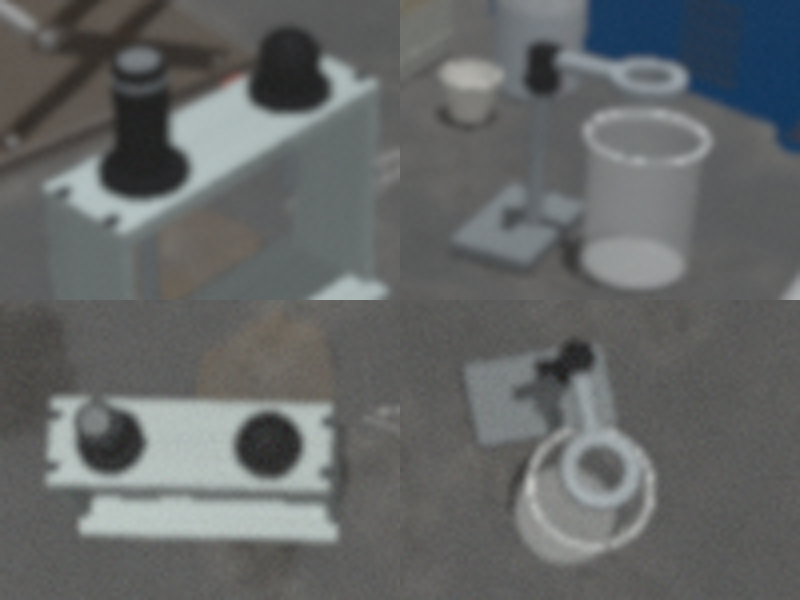

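```bash
cat > h.py <<'E'
import cv2,numpy as np,pickle
def ray(d,p):
    M=d["cam_to_world"];v=M[:3,:3]@[(p[0]-d["cx"])/d["fx"],(p[1]-d["cy"])/d["fy"],1]
    return M[:3,3],v/np.linalg.norm(v)
def plane(d,p,z):
    o,v=ray(d,p);return o+v*(z-o[2])/v[2]
def tri(d1,p1,d2,p2):
    o,v=ray(d1,p1);a,w=ray(d2,p2);s=np.linalg.lstsq(np.c_[v,-w],a-o,rcond=None)[0]
    x=o+s[0]*v;y=a+s[1]*w;return (x+y)/2,np.linalg.norm(x-y)
def crop(d,x,y,w,h,f=4):
    return cv2.resize(d["img"][y:y+h,x:x+w],None,fx=f,fy=f,interpolation=cv2.INTER_CUBIC)
def rings(m):
    c,hr=cv2.findContours(m,cv2.RETR_CCOMP,cv2.CHAIN_APPROX_NONE)
    return [(cv2.fitEllipse(k),cv2.contourArea(k),hr[0][i][3]>=0,k) for i,k in enumerate(c) if len(k)>40]
E
python3 - <<'E'
from h import *
S=pickle.load(open("scene.pkl","rb"));T=pickle.load(open("top.pkl","rb"))
f=lambda x0,y0,p:(x0+(p[0]+.5)/4-.5,y0+(p[1]+.5)/4-.5)
for nm,d,x,y in(("S",S,230,195),("T",T,210,170)):
    g=cv2.cvtColor(crop(d,x,y,100,75),cv2.COLOR_BGR2GRAY)
    for e,a,hole,k in rings((g<60).astype(np.uint8)):
        if a>1200:
            print(nm,"dark",[np.round(f(x,y,e[0]),2)],np.round(e[1]),a,hole,cv2.boundingRect(k))
            if nm=="T":
                h=k[:,0].astype(float);c=np.array(e[0]);h=h[(h[:,0]+h[:,1]>c.sum()+5)]
                A=np.c_[2*h,np.ones(len(h))];r=np.linalg.lstsq(A,(h**2).sum(1),rcond=None)[0]
                p=f(x,y,r[:2]);print("  circ",p,np.sqrt(r[2]+r[:2]@r[:2])/4,plane(d,p,.1235).round(4))
g=None
print("eyeballed probe collar",plane(S,f(230,195,(144,169)),.1225),"top of head",plane(S,f(230,195,(139,60)),.176),plane(T,f(210,170,(98,420-300)),.176))
print("sampler", plane(T,f(210,170,(268,144)),.13))
for nm,d,x,y in(("S",S,330,140),("T",T,370,160)):
    g=cv2.cvtColor(crop(d,x,y,100,75),cv2.COLOR_BGR2GRAY)
    for th in(115,130,145):
        for e,a,hole,k in rings((g>th).astype(np.uint8)):
            if a>400: p=f(x,y,e[0]);print(nm,th,hole,np.round(p,2),np.round(e[1]),a,plane(d,p,.130).round(4),plane(d,p,.091).round(4))
E
```

```text
S dark [array([265.22, 230.89])] [ 77. 115.] 5963.0 False (104, 88, 81, 107)
S dark [array([301.66, 212.49])] [71. 84.] 4501.5 False (253, 29, 73, 80)
S dark [array([258.75, 210.18])] [ 77. 208.] 4879.0 False (14, 0, 198, 136)
T dark [array([276.76, 205.72])] [54. 56.] 2358.0 False (240, 117, 58, 56)
  circ (np.float64(276.9870042467028), np.float64(205.70731525999858)) 6.733971606782005 [0.4527 0.1075 0.1235]
T dark [array([238.07, 206.  ])] [41. 59.] 1504.5 False (82, 117, 58, 52)
  circ (np.float64(237.2956635303397), np.float64(204.6759233999777)) 6.833500157428143 [0.4509 0.1977 0.1235]
eyeballed probe collar [0.45213144 0.19961216 0.1225    ] top of head [0.45210699 0.19925521 0.176     ] [0.45092583 0.19648156 0.176     ]
sampler [0.45145961 0.10774437 0.13      ]
S 115 False [356.38 196.13] [66. 86.] 2950.0 [ 0.4222 -0.0101  0.13  ] [ 0.4646 -0.0678  0.091 ]
S 115 False [388.6  187.82] [143. 193.] 19051.0 [ 0.3968 -0.0835  0.13  ] [ 0.4368 -0.1482  0.091 ]
S 115 True [398.71 174.75] [22. 39.] 653.5 [ 0.4159 -0.1493  0.13  ] [ 0.4577 -0.2203  0.091 ]
S 115 False [347.59 160.53
[... 1318 characters left out ...]
56 -0.2237  0.091 ]
T 115 True [407.87 199.  ] [17. 37.] 472.5 [ 0.4806 -0.1881  0.13  ] [ 0.4897 -0.1947  0.091 ]
T 130 False [416.34 205.1 ] [127. 176.] 15208.0 [ 0.4673 -0.2074  0.13  ] [ 0.476  -0.2146  0.091 ]
T 130 True [420.17 201.32] [41. 53.] 1655.5 [ 0.4765 -0.216   0.13  ] [ 0.4854 -0.2235  0.091 ]
T 130 True [418.45 205.05] [ 68. 115.] 2352.0 [ 0.4677 -0.2122  0.13  ] [ 0.4763 -0.2195  0.091 ]
T 145 False [411.04 212.47] [60. 94.] 1523.5 [ 0.4498 -0.1956  0.13  ] [ 0.4578 -0.2024  0.091 ]
T 145 False [421.19 201.49] [ 76. 145.] 5640.5 [ 0.4762 -0.2183  0.13  ] [ 0.4851 -0.2259  0.091 ]
T 145 True [419.94 201.55] [48. 56.] 2091.0 [ 0.4759 -0.2155  0.13  ] [ 0.4848 -0.223   0.091 ]
```

```bash
cat >> h.py <<'E'
from scipy.spatial.transform import Rotation as R
def go(s,p,yaw=0.):
    """units for send_rows to reach world p, tool down, tool x at yaw"""
    r=R.from_quat(s["eef_rot"]);G=R.from_euler("z",yaw)*R.from_euler("x",np.pi)
    d=r.inv().apply(np.array(p)-s["tool_pos"]);v=(r.inv()*G).as_rotvec()
    print("shift",np.round(d/.3,3),"turn",np.round(v/np.pi,4),"rows",np.ceil(max(np.linalg.norm(d)/.0625,np.degrees(np.linalg.norm(v))/10.7)))
E
python3 - <<'E'
from plant import *
from h import *
S=pickle.load(open("scene.pkl","rb"))
print(plane(S,(330+649.5/4-.5,140+75.5/4-.5),.130))
s=get_state();go(s,(.29,-.38,.27));go(s,(.42,-.15,.27))
E
```

```text
[ 0.30752577 -0.37730877  0.13      ]
shift [ 0.608 -0.608 -0.106] turn [-0.0005  0.0001  0.083 ] rows 5.0
shift [ 1.224 -1.237 -0.105] turn [-0.0005  0.0001  0.083 ] rows 9.0
```

Request:
send_rows:
  targets:
    - [[0.15,-0.15,-0.1],[0,0,0]]
    - [[0.3,-0.3,-0.1],[0,0,0.04]]
    - [[0.45,-0.45,-0.1],[0,0,0.083]]
    - [[0.61,-0.61,-0.1],[0,0,0.083]]
    - [[0.76,-0.76,-0.1],[0,0,0.083]]
    - [[0.91,-0.91,-0.1],[0,0,0.083]]
    - [[0.98,-0.98,-0.1],[0,0,0.083]]
    - [[0.98,-0.98,-0.1],[0,0,0.083]]
  fingers: 0.7

```text
clock: 1.1
tool_pos: [0.3714, -0.2403, 0.2687]
eef_rot: [1.0, 0.004, 0.0, -0.001]
contact_force: [-0.6, -0.6, -1.2]
opening: 0.7
finger_force: 0.0
```

```bash
python3 - <<'E'
from plant import *
from h import *
S=pickle.load(open("scene.pkl","rb"))
print(plane(S,(330+249.5/4-.5,140+75.5/4-.5),.130))
s=get_state();print(s["q"].round(2),s["tool_pos"]);go(s,(.42,-.1,.26));go(s,(.4515,.198,.26))
E
```

```text
[ 0.47591478 -0.21189331  0.13      ]
[ 0.56  0.41 -0.13  2.05  0.08  0.68 -1.18] [ 0.37142865 -0.24030909  0.2686914 ]
shift [ 0.166 -0.466  0.03 ] turn [-0.0005 -0.0002  0.0027] rows 3.0
shift [ 0.279 -1.459  0.031] turn [-0.0005 -0.0002  0.0027] rows 8.0
```

Request:
send_rows:
  targets:
    - [[0.1,-0.17,0.02],[0,0,0]]
    - [[0.2,-0.35,0.03],[0,0,0]]
    - [[0.25,-0.53,0.03],[0,0,0]]
    - [[0.27,-0.71,0.03],[0,0,0]]
    - [[0.27,-0.88,0.03],[0,0,0]]
    - [[0.27,-1.0,0.03],[0,0,0]]
    - [[0.27,-1.0,0.03],[0,0,0]]
    - [[0.27,-1.0,0.03],[0,0,0]]

```text
clock: 2.1
tool_pos: [0.4503, 0.0541, 0.2595]
eef_rot: [1.0, -0.001, -0.0, 0.001]
contact_force: [0.6, -0.5, -0.6]
opening: 0.703
finger_force: 0.0
```

```bash
python3 - <<'E'
from plant import *
from h import *
s=get_state();print(s["q"].round(2),s["tool_pos"]);go(s,(.4515,.198,.22))
E
```

```text
[-0.15  0.44 -0.1   2.04  0.07  0.67 -1.88] [0.45034498 0.05407855 0.25951633]
shift [ 0.003 -0.48   0.131] turn [ 0.0005  0.0002 -0.0007] rows 3.0
```

Request:
send_rows:
  targets:
    - [[0,-0.15,0],[0,0,0]]
    - [[0,-0.3,0],[0,0,0]]
    - [[0,-0.42,0.05],[0,0,0]]
    - [[0.003,-0.48,0.13],[0,0,0]]
    - [[0.003,-0.48,0.13],[0,0,0]]
    - [[0.003,-0.48,0.13],[0,0,0]]

```text
clock: 2.85
tool_pos: [0.452, 0.1976, 0.2211]
eef_rot: [1.0, -0.002, 0.0, 0.001]
contact_force: [-0.8, -0.1, -0.1]
opening: 0.699
finger_force: 0.0
```

```bash
python3 - <<'E'
from plant import *
from h import *
s=get_state();print(s["q"].round(2),s["tool_pos"]);go(s,(.4515,.198,.139))
S=snapshot("scene");T=snapshot("top")
m=np.hstack([crop(S,220,130,100,140),crop(T,190,130,100,140)])
cv2.imwrite("pics/m1.png",m)
E
```

```text
[-0.45  0.54 -0.09  1.98  0.08  0.62 -2.16] [0.45200212 0.19759368 0.22113903]
shift [-0.002 -0.002  0.274] turn [ 0.0004 -0.0001 -0.0011] rows 2.0
```

View pics/m1.png

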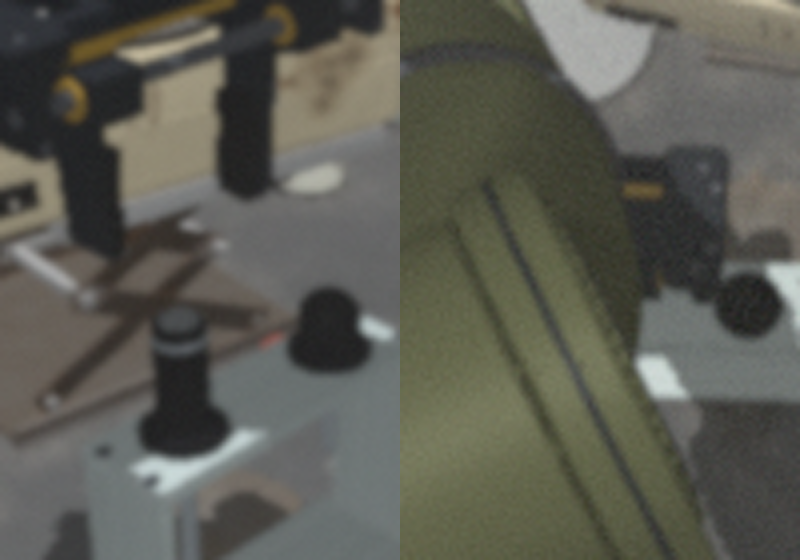

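The fingers straddle the probe: the tips' midpoint is at about (178,225) in the crop and the probe head is directly below at (180,320). I'll descend and grip.

Request:
send_rows:
  targets:
    - [[0,0,0.1],[0,0,0]]
    - [[0,0,0.2],[0,0,0]]
    - [[-0.001,-0.002,0.274],[0,0,0]]
    - [[-0.001,-0.002,0.274],[0,0,0]]
    - [[-0.001,-0.002,0.274],[0,0,0]]

```text
clock: 3.58
tool_pos: [0.4518, 0.2003, 0.1396]
eef_rot: [1.0, -0.0, 0.001, -0.0]
contact_force: [0.5, 0.6, 0.4]
opening: 0.698
finger_force: 0.0
```

Request:
send_rows:
  targets:
    - [[0,0,0],[0,0,0]]
    - [[0,0,0],[0,0,0]]
    - [[0,0,0],[0,0,0]]
    - [[0,0,0],[0,0,0]]
    - [[0,0,0],[0,0,0]]
    - [[0,0,0],[0,0,0]]
  fingers: 0
  newtons: 20

```text
clock: 4.32
tool_pos: [0.451, 0.2006, 0.1386]
eef_rot: [1.0, 0.0, 0.0, 0.0]
contact_force: [-0.1, 0.2, 2.7]
opening: 0.263
finger_force: 20.0
```

Request:
send_rows:
  targets:
    - [[0,0,-0.03],[0,0,0]]
    - [[0,0,-0.08],[0,0,0]]
    - [[0,0,-0.16],[0,0,0]]
    - [[0,0,-0.26],[0,0,0]]
    - [[0,0,-0.36],[0,0,0]]
    - [[0,0,-0.46],[0,0,0]]
    - [[0,0,-0.53],[0,0,0]]
    - [[0,0,-0.53],[0,0,0]]
    - [[0,0,-0.53],[0,0,0]]

```text
clock: 5.45
tool_pos: [0.4504, 0.2003, 0.2968]
eef_rot: [1.0, 0.0, -0.001, 0.0]
contact_force: [-0.5, -0.8, -1.9]
opening: 0.262
finger_force: 20.0
```

```bash
python3 - <<'E'
from plant import *
from h import *
s=get_state();print(s["q"].round(2),s["tool_pos"],s["opening"]);go(s,(.45,-.05,.295))
S=snapshot("scene");
cv2.imwrite("pics/m2.png",crop(S,200,80,200,150))
E
```

```text
[-0.44  0.44 -0.1   1.88  0.06  0.83 -2.15] [0.45038444 0.20025248 0.29679349] 0.26215343651922685
shift [-0.001  0.834  0.007] turn [0.0002 0.0004 0.    ] rows 5.0
```

View pics/m2.png

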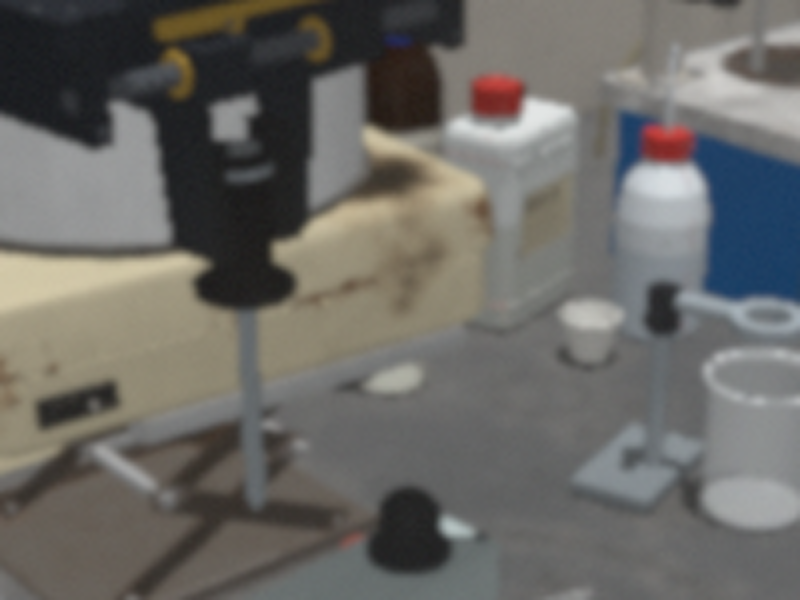

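The probe is held upright: collar near (261,151), shaft tip near (264,206) in the full image. I'll carry it over.

Request:
send_rows:
  targets:
    - [[0,0.05,0],[0,0,0]]
    - [[0,0.15,0],[0,0,0]]
    - [[0,0.27,0],[0,0,0]]
    - [[0,0.4,0],[0,0,0]]
    - [[0,0.53,0],[0,0,0]]
    - [[0,0.66,0],[0,0,0]]
    - [[0,0.79,0],[0,0,0]]
    - [[0,0.89,0],[0,0,0]]
    - [[0,0.95,0],[0,0,0]]
    - [[0,0.95,0],[0,0,0]]

```text
clock: 6.75
tool_pos: [0.45, -0.0866, 0.297]
eef_rot: [1.0, -0.002, -0.001, 0.0]
contact_force: [0.2, 0.2, -0.9]
opening: 0.259
finger_force: 20.0
```

```bash
python3 - <<'E'
from plant import *
from h import *
s=get_state();print(s["q"].round(2),s["tool_pos"],s["opening"]);go(s,(.4758,-.2145,.275))
E
```

```text
[ 0.14  0.39 -0.08  1.97  0.04  0.79 -1.53] [ 0.45000036 -0.08660285  0.29697896] 0.25896142458367516
shift [0.088 0.426 0.073] turn [ 0.0003  0.0005 -0.0014] rows 3.0
```

Request:
send_rows:
  targets:
    - [[0.01,0.05,0],[0,0,0]]
    - [[0.03,0.14,0],[0,0,0]]
    - [[0.05,0.24,0],[0,0,0]]
    - [[0.07,0.33,0],[0,0,0]]
    - [[0.08,0.4,0.02],[0,0,0]]
    - [[0.088,0.426,0.07],[0,0,0]]
    - [[0.088,0.426,0.07],[0,0,0]]
    - [[0.088,0.426,0.07],[0,0,0]]
    - [[0.088,0.426,0.07],[0,0,0]]

```text
clock: 7.88
tool_pos: [0.4777, -0.2113, 0.2768]
eef_rot: [1.0, 0.001, 0.0, -0.0]
contact_force: [-0.2, -0.2, -1.1]
opening: 0.26
finger_force: 20.0
```

```bash
python3 - <<'E'
from plant import *
from h import *
s=get_state();print(s["q"].round(2),s["tool_pos"],s["opening"]);go(s,(.4758,-.2145,.16))
S=snapshot("scene");T=snapshot("top")
pickle.dump((S,T),open("b.pkl","wb"))
cv2.imwrite("pics/m3.png",np.hstack([crop(S,345,75,80,115,5),crop(T,380,155,80,115,5)]))
E
```

```text
[ 0.37  0.5  -0.07  1.83  0.04  0.81 -1.29] [ 0.47766886 -0.2112608   0.27679996] 0.26014605210468605
shift [-0.006  0.011  0.389] turn [-0.0001 -0.0001  0.0005] rows 2.0
```

View pics/m3.png

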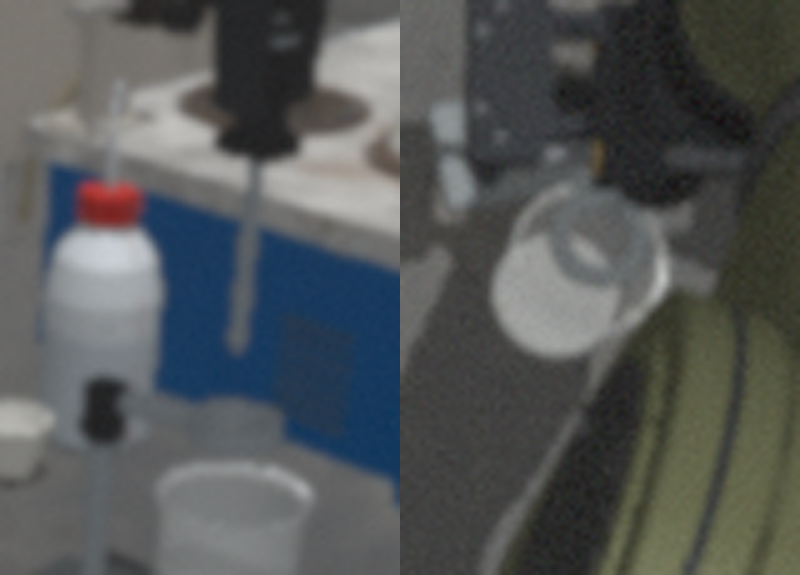

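The shaft tip is at about (392.2,144.6) in scene, just above the eyelet. The eyelet's ring is shaded but visible in both views. I'll check the tip offset and tilt numerically.

```bash
python3 - <<'E'
from plant import *
from h import *
S,T=pickle.load(open("b.pkl","rb"))
f=lambda x,y:(345+(x+.5)/5-.5,75+(y+.5)/5-.5)
P=[]
for i in range(6):
    snapshot("top");P.append(get_state()["tool_pos"])
P=np.array(P);m=P.mean(0);print("tcp",m.round(4),P.std(0).round(4))
def proj(d,p):
    c=np.linalg.inv(d["cam_to_world"])@[*p,1];return d["fx"]*c[0]/c[2]+d["cx"],d["fy"]*c[1]/c[2]+d["cy"]
z=m[2]-.019
# shaft centre per row from non-blue pixels against the blue panel
g=crop(S,345,75,80,115,5);sat=cv2.cvtColor(g,cv2.COLOR_BGR2HSV)[...,1]
for r in range(250,350,15):
    w=np.where(sat[r,200:300]<110)[0]+200;print(r,w.min(),w.max(),w.mean(),end=" | ")
for n,zz in(("collar",z),("tip",z-.095)):
    q=proj(S,(m[0],m[1],zz));print(n,[(q[0]-345)*5,(q[1]-75)*5])
print("tip ray",plane(S,f(238,352),z-.095),"eyelet expected crop",[(proj(S,(.4758,-.2145,.13))[0]-345)*5,(proj(S,(.4758,-.2145,.13))[1]-75)*5])
tc=proj(T,(.4758,-.2145,.13));print("top eyelet crop",(tc[0]-380)*5,(tc[1]-155)*5)
E
```

```text
tcp [ 0.4775 -0.212   0.2767] [0.0001 0.0001 0.0001]
250 235 260 247.5 | 265 235 255 245.0 | 280 233 254 243.5 | 295 230 255 242.5 | 310 230 252 241.0 | 325 228 250 239.0 | 340 226 249 237.5 | collar [np.float64(260.40847017252645), np.float64(146.8920773591193)]
tip [np.float64(238.66058808273834), np.float64(350.10530899199)]
tip ray [ 0.47847694 -0.2112655   0.16274284] eyelet expected crop [np.float64(237.75167128519087), np.float64(415.32144942214745)]
top eyelet crop 197.52545075583726 232.93907701638403
```

Request:
send_rows:
  targets:
    - [[-0.006,0.008,0.02],[0,0,0]]
    - [[-0.006,0.008,0.05],[0,0,0]]
    - [[-0.006,0.008,0.1],[0,0,0]]
    - [[-0.006,0.008,0.16],[0,0,0]]
    - [[-0.006,0.008,0.22],[0,0,0]]
    - [[-0.006,0.008,0.28],[0,0,0]]
    - [[-0.006,0.008,0.34],[0,0,0]]
    - [[-0.006,0.008,0.38],[0,0,0]]
    - [[-0.006,0.008,0.4],[0,0,0]]
    - [[-0.006,0.008,0.4],[0,0,0]]
    - [[-0.006,0.008,0.4],[0,0,0]]

```text
clock: 9.65
tool_pos: [0.476, -0.2148, 0.157]
eef_rot: [1.0, -0.0, 0.001, 0.0]
contact_force: [0.4, -0.4, -2.1]
opening: 0.269
finger_force: 20.0
```

```bash
python3 - <<'E'
from plant import *
from h import *
S=snapshot("scene");T=snapshot("top");s=get_state()
print(s["tool_pos"],s["contact_force"]);go(s,(.4758,-.2150,.149))
cv2.imwrite("pics/m4.png",np.hstack([crop(S,345,100,80,115,5),crop(T,380,155,80,115,5)]))
E
```

```text
[ 0.47599729 -0.21476696  0.15704103] [-0.73364517  0.45868391 -1.53405884]
shift [-0.001  0.001  0.027] turn [ 0.0002 -0.0004 -0.    ] rows 1.0
```

View pics/m4.png

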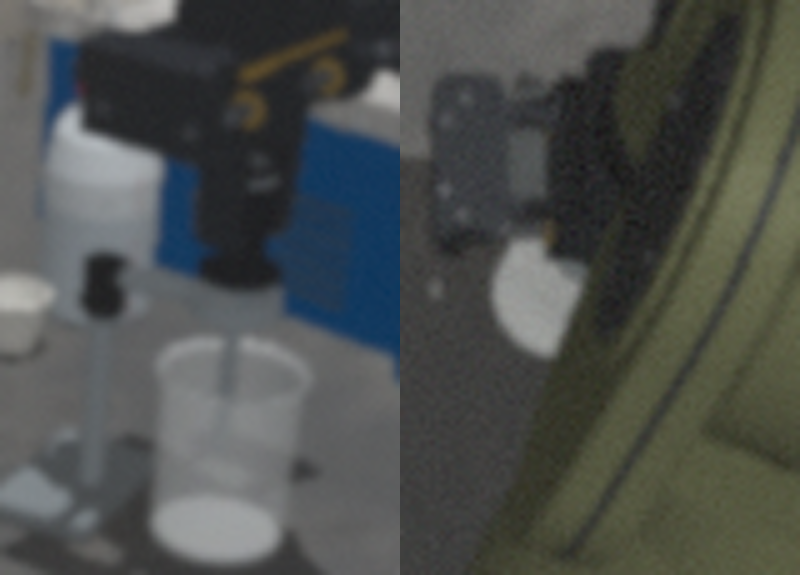

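The shaft runs through the eyelet into the beaker, with its tip near crop (222,435). The collar is just above the ring. I'll lower it gently until it touches.

Request:
send_rows:
  targets:
    - [[0,0,0.006],[0,0,0]]
    - [[0,0,0.012],[0,0,0]]
    - [[0,0,0.018],[0,0,0]]
    - [[0,0,0.022],[0,0,0]]
    - [[0,0,0.022],[0,0,0]]
    - [[0,0,0.022],[0,0,0]]

```text
clock: 10.5
tool_pos: [0.4756, -0.2146, 0.1499]
eef_rot: [1.0, 0.0, 0.0, 0.0]
contact_force: [-0.7, 0.6, -1.2]
opening: 0.268
finger_force: 20.0
```

Request:
send_rows:
  targets:
    - [[0,0,0.002],[0,0,0]]
    - [[0,0,0.004],[0,0,0]]
    - [[0,0,0.004],[0,0,0]]
    - [[0,0,0.004],[0,0,0]]

```text
clock: 11.0
tool_pos: [0.4756, -0.2146, 0.1487]
eef_rot: [1.0, 0.0, 0.0, 0.0]
contact_force: [0.2, 0.9, -0.3]
opening: 0.263
finger_force: 20.0
```

Request:
send_rows:
  targets:
    - [[0,0,0.002],[0,0,0]]
    - [[0,0,0.003],[0,0,0]]
    - [[0,0,0.003],[0,0,0]]
    - [[0,0,0.003],[0,0,0]]

```text
clock: 11.5
tool_pos: [0.4757, -0.2146, 0.1486]
eef_rot: [1.0, -0.0, 0.0, 0.0]
contact_force: [-1.6, 1.4, 7.1]
opening: 0.258
finger_force: 20.0
```

Contact is confirmed at 7 N. Releasing slightly, then opening and rising.

Request:
send_rows:
  targets:
    - [[0,0,-0.001],[0,0,0]]
    - [[0,0,-0.001],[0,0,0]]
    - [[0,0,-0.001],[0,0,0]]
    - [[0,0,-0.001],[0,0,0]]
    - [[0,0,-0.001],[0,0,0]]
    - [[0,0,-0.001],[0,0,0]]
  fingers: 0.6

```text
clock: 12.25
tool_pos: [0.4756, -0.2146, 0.1481]
eef_rot: [1.0, 0.0, 0.0, 0.0]
contact_force: [-0.1, 0.5, -0.3]
opening: 0.599
finger_force: 0.0
```

Request:
send_rows:
  targets:
    - [[0,0,-0.04],[0,0,0]]
    - [[0,0,-0.1],[0,0,0]]
    - [[0,0,-0.2],[0,0,0]]
    - [[0,0,-0.3],[0,0,0]]
    - [[0,0.0,-0.4],[0,0,0]]
    - [[0,-0.15,-0.4],[0,0,0]]
    - [[0,-0.3,-0.4],[0,0,0]]
    - [[0,-0.45,-0.4],[0,0,0]]
    - [[0,-0.5,-0.4],[0,0,0]]
    - [[0,-0.5,-0.4],[0,0,0]]

```text
clock: 13.5
tool_pos: [0.4758, -0.0644, 0.2686]
eef_rot: [1.0, 0.001, 0.0, 0.0]
contact_force: [0.2, -0.0, 0.1]
opening: 0.601
finger_force: 0.0
```

```bash
python3 - <<'E'
from plant import *
from h import *
S=snapshot("scene");T=snapshot("top");s=get_state()
print(s["tool_pos"],s["contact_force"],s["opening"])
cv2.imwrite("pics/m5.png",np.hstack([crop(S,330,110,80,115,5),crop(T,370,155,80,115,5)]))
E
```

```text
[ 0.47564174 -0.06646088  0.2683636 ] [ 0.7205741   0.681814   -0.64842337] 0.5989058219438026
```

View pics/m5.png

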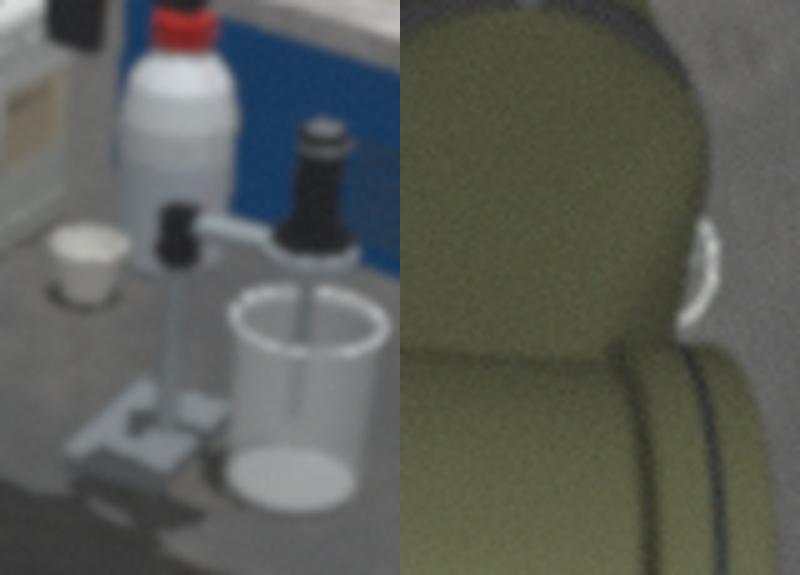

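The probe stands upright with its collar flat on the eyelet, at crop (315,240). The shaft is inside the beaker, which hasn't moved, and the gripper is clear.

```bash
python3 -c "
from plant import *
print(finish_job())"
```

```text
the job is handed in; nothing more can be done
None
```

The job is handed in at about 13.6 s: the probe hangs in the eyelet with its collar flat and its shaft dipping into the unmoved beaker, the gripper is clear, and the sampler was left in the rack.

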